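# Lay out the snorkel spares on the pegboard

## Robot

A 6-joint arm with a two-finger parallel gripper is mounted at the origin on the work surface. World frame = base frame: x ahead of the robot, y to its left, z up, the work surface at z = 0. Lengths are in mm, angles in rad, forces in N, time in s.
With the tool pointing down it reaches from about 350 to 975 mm from the base axis. Payload 7.1 kg.
Tool frame: the origin (TCP) lies midway between the tips of the shut fingers; the grasp point (between the pads) lies 19 mm behind it (ctrl.grip_depth is the distance from the TCP to the grasp point, in mm); z points along the fingers, y is the line along which they close (so a half turn about z gives the same grasp; the last joint's range is limited). The gripper opens to 88 mm and grips with 3 to 60 N. Pads are 20 mm wide; open, the fingers measure 115 mm over their backs; the gripper's body (75 mm by 178 mm) begins 61 mm behind the grasp point.
Start: joints at [1.095, 0.423, 1.63, -0, 1.089, -0.019], TCP at [275.641, 560.916, 222.675] pointing down, gripper open.
Joint ranges: [-3, 3], [-0.9, 2.11], [0.09, 2.58], [-1.31, 4.45], [0.11, 2.69], [-2.54, 2.54]. Speed limits (rad/s): [2.39, 2.39, 3.01, 3.14, 3.14, 3.14].

## Interface

Orientations are given as a rotation vector (axis times angle).
In Python, from workcell import ctrl, cams gives the robot as it stands.
- The arm moves only by the tool move_arm, never from a script. Its argument "steps" is a list of rows, each a list of 3 entries, a list of its own where there are three numbers: the shift along the tool's x, y, z in units of 25 mm (1.0 is 25 mm), then the turn about the tool's z in units of 5 degrees (1.0 is 5 degrees), then the closure, from 0 (fully open) to 1 (shut). A call has 1 to 20 rows; each row shifts and turns the commanded pose from where the row before left it, along the tool's axes as they then stand; what a row does not reach is not made up. A row lasts 1/12 s, in which the tool goes at most 41.7 mm and 7.16 degrees, less where a joint would pass 70% of its speed; a pose out of reach is approached as far as the arm can. A call is refused whole if a number of a shift passes 1 or a number of a turn 1, either way. A call with a gripper value outside its range is refused whole. The fingers move at their own pace and stop on an object; the grip force is fixed at half the most. Time passes only in rows, so rows that do not move let the fingers close. It gives the time, the measured TCP pose, the force, the opening and the grip force at its end, in the units of the state.
- ctrl.get_obs(): the state, without advancing time (a new reading comes with each control period).
- cams.get_image(name): name is "scene" or "top" or "wrist"; returns a dict with "image" (420x560x3 uint8, red, green, blue), "camera_matrix" (3x3 intrinsics, pixels), "xyz" and "rotation" of the camera in the world; the wrist camera has in their place "mount" (4x4, takes a point from camera to tool coordinates, whose origin is the TCP and whose axes are the flange's). Camera axes: x right, y down, z forward; pixel columns grow to the right and rows downward; lengths in mm; the calibration is good to about 2 mm. The wrist camera is an equidistant fisheye: a pixel r from the principal point sees the ray r / f radians off the axis. A picture is of the moment at which its call begins: read the wrist's pose just before it. There is no depth.
- ctrl.close_job(): hands the job in; it is judged then, once.
Trained networks look in the newest picture that a camera, given by its name, has taken for a name from the list of things; names that differ only in an ending like _2 or _b are one class to them, and where a whole thing is asked for, a point or a joint stands for the part that bears it (a point fixed in the world has none). Each returns a list of dicts, best first, with "p" (0 to 1); they miss things now and then, are a little off and sometimes report something else, mostly with a low value. They report only what shows in the picture. A call takes as long as a camera call.
- cams.boxes_of(camera, thing): "rect" ([centre column, centre row, width, height] in pixels, round what is visible of it).
- cams.cut_out(camera, thing): "pixels" (420x560 bool, what is visible of it) and "rect" ([centre column, centre row, width, height] in pixels, round what is visible of it).
The state is a dict: "t": time; "qpos": joint angles; "qvel": joint speeds; "joint_torque": joint torques, N m; "ee_pos": TCP position; "orientation": TCP orientation; "ft_force": force on the tool from outside, world axes, zero at the start; "moment": the same for the moment, N m; "width": finger opening in mm; "grasp_force": force on a finger pad.
Only numpy, scipy, OpenCV 4.12 (cv2) and the standard library are available. Lean on these libraries where they do the work, as an engineer would, in place of code of your own. Each camera call takes 0.05 s, during which the arm holds its last target. There are 200 camera calls.

## Task

Lay out the snorkel spares on the white pegboard: put the grey case midway between the two wooden pegs and then the black buckle centred on top of the case, lay the steel hook 7 cm straight behind the round-headed peg (on the side away from the robot) and the spring clamp 7 cm straight in front of the square peg (on the robot's side), each measured centre to centre and square to the row of pegs. All four lie flat, the same way up as they start, with their lengths parallel to the row of pegs. Leave the snorkel, jar and mug where they are.

Things in the scene. Friction and masses are not known exactly. Their poses are not given: they have to be found in the camera images.
- board: White pegboard panel lying flat and fixed on the bench, 220 (x) x 330 (y) x 10 mm thick, with small dark holes. Origin: centre of its underside; its top is 10 mm above. Its y runs along the row of the two pegs (its long side), its +x points away from the robot; turned up to 0.15 rad. It may lie on the robot's left or right. The point midway between the pegs is the board's centre.
- round_peg: Wooden peg with a round head 28 mm across and a round foot 44 mm across (6 mm high), 42 mm tall, fixed on the board, 105 mm from the board's centre along the row, at the board's left or right end. Origin: centre of its foot's underside, on the board's top; axes parallel to the board's.
- square_peg: Wooden peg of square section 22 x 22 mm with a square foot 44 x 44 mm (6 mm high), 42 mm tall, fixed on the board 105 mm from the centre at the end the round peg does not have. Origin and axes as for the round peg.
- case: Loose grey plastic parts case, closed, with a flat top: 92 (x) x 58 (y) x 26 mm high, about 0.12 kg. Origin: centre of its underside; x along its length. Grip it across its 58 mm width. It starts, like the other three kit pieces, on a wooden duckboard 10 mm high and 260 x 280 mm, on the other side of the bench from the board.
- buckle: Loose black plastic fin buckle, an open rectangular frame with cross bars, 54 (x) x 34 (y) x 12 mm high, about 0.03 kg, lying flat. Origin: centre of its underside; x along its length. Grip it across its 34 mm width.
- hook: Loose stainless coat hook lying on its back: flat plate 84 (x) x 26 (y) x 9 mm thick with a 10 mm thick round bar rising along its midline to 47 mm height. About 0.12 kg. Origin: centre of the plate's underside; x along the plate. Grip the plate across its 26 mm width at the middle; the bar then stands between the fingers.
- clamp: Loose aluminium spring clamp lying on its side, about 110 mm long (x from -57 to +54), 22 mm high, V-shaped handles towards -x (about 58 mm wide there), narrow jaws towards +x; about 0.1 kg. In its middle is a block 30 (x) x 32 (y) x 22 mm: grip it there across the 32 mm. Origin: centre of that block's underside; x along the length.
- snorkel: Bystander: teal snorkel tube with a black mouthpiece, 24 mm thick, about 360 mm long, lying loose at the far edge of the bench. Origin on the bench under the tube. Leave alone.
- jar: Bystander: white jar, 60 mm across and 60 mm high, loose, on the left of the bench. Origin: centre of its underside. Leave alone.
- mug: Bystander: white mug, 80 mm across and 80 mm high, loose, on the right of the bench. Origin: centre of its underside. Leave alone.

How it is judged (in metres and radians):
At the end, for the whole second after the job is handed in: Case midway between the pegs, hook 70 mm behind the round peg, clamp 70 mm in front of the square peg, all flat on the board, within 15 mm along and across the row; buckle centred on the case within 12 mm; lengths parallel to the row within 0.25 rad (buckle to case 0.3); same way up, at rest (x of case in the frame of board between -0.015 and 0.015 m and y of case in the frame of board between -0.015 and 0.015 m and z of case in the frame of board between 0.005 and 0.015 m and angle between the x axis of case and the y axis of board, either way round below 0.25 rad and angle between each of case, buckle, hook, clamp's own z axis and vertical below 0.1 rad and linear speed of each of case, buckle, hook, clamp below 0.02 m/s and angular speed of each of case, buckle, hook, clamp below 0.2 rad/s and x of buckle in the frame of case between -0.012 and 0.012 m and y of buckle in the frame of case between -0.012 and 0.012 m and z of buckle in the frame of case between 0.021 and 0.031 m and angle between the x axis of buckle and the x axis of case, either way round below 0.3 rad and x of hook in the frame of round_peg between 0.055 and 0.085 m and y of hook in the frame of round_peg between -0.015 and 0.015 m and z of hook in the frame of round_peg between -0.005 and 0.005 m and angle between the x axis of hook and the y axis of round_peg, either way round below 0.25 rad and x of clamp in the frame of square_peg between -0.085 and -0.055 m and y of clamp in the frame of square_peg between -0.015 and 0.015 m and z of clamp in the frame of square_peg between -0.005 and 0.005 m and angle between the x axis of clamp and the y axis of square_peg, either way round below 0.25 rad); the robot touches nothing.
It fails at once if the snorkel is moved more than 30 mm (distance of snorkel from where it was at the start of the episode above 0.03 m).
It fails at once if the jar is moved more than 30 mm (distance of jar from where it was at the start of the episode above 0.03 m).
It fails at once if the mug is moved more than 30 mm (distance of mug from where it was at the start of the episode above 0.03 m).
It also fails if it takes over 112 s, if anything falls off the work surface, if the arm or the gripper's body presses on something with over 40 N, if the wrist force passes 120 N, or if a joint passes its speed limit or range.

## Working session

There is one attempt and no reset: what is moved stays moved. The work goes in short steps, Python scripts to look and compute and a tool call to move; the robot and the scene stay as the last step left them, time stands still between calls to the robot, and variables do not carry over. Pictures are saved under pics/ and viewed, at most 14 in all, crops included, and the job is handed in when it is done.

Besides the shell and the picture viewer there is one more tool, called after ">>>" as name([rows], argument=value, ...), one row to a line, values as JSON. move_arm: Moves the arm, as the interface text tells. Its arguments: {"type":"object","properties":{"steps":{"type":"array"}},"required":["steps"]}

```bash
mkdir -p pics; ls; python3 - <<'E'
from workcell import ctrl, cams
import cv2
print(ctrl.get_obs(), ctrl.grip_depth)
for n in ["top","scene"]:
    d=cams.get_image(n); cv2.imwrite(f"pics/{n}0.png",cv2.cvtColor(d["image"],cv2.COLOR_RGB2BGR))
    print(n,d["camera_matrix"],d["xyz"],d["rotation"])
E
```

```text
pics
{'t': 0.0, 'qpos': array([ 1.09502231e+00,  4.23805704e-01,  1.63066449e+00,  2.63799416e-06,
        1.08860605e+00, -1.89874978e-02]), 'qvel': array([-8.41974778e-05, -3.98972254e-04,  2.58339900e-04,  9.48488113e-04,
        2.73655575e-03, -5.51536738e-04]), 'joint_torque': array([-3.22026935e-04, -5.44623756e+01, -2.73675835e+01,  6.43165922e-02,
        2.26949737e-02, -1.61694770e-04]), 'ee_pos': array([275.38703363, 560.45398431, 221.93365947]), 'orientation': array([-7.11215711e-01, -3.05965273e+00,  2.25831958e-03]), 'ft_force': array([0.36881435, 0.26540094, 0.12080942]), 'moment': array([-0.01510407, -0.01018458, -0.03723027]), 'grasp_force': 0.0, 'width': 87.73186782344091} 18.700000000000003
top [[449.45382325   0.         285.97524822]
 [  0.         449.45382325 215.93413339]
 [  0.           0.           1.        ]] [ 517.32558147  -17.21086882 1507.27980706] [-2.20263397  2.15571708 -0.06929938]
scene [[474.36307883   0.         277.50920104]
 [  0.         474.36307883 212.56657102]
 [  0.           0.           1.        ]] [1423.0518939    -9.06319851  970.08224217] [-1.77716827 -1.83590711  0.6717935 ]
```

View pics/top0.png

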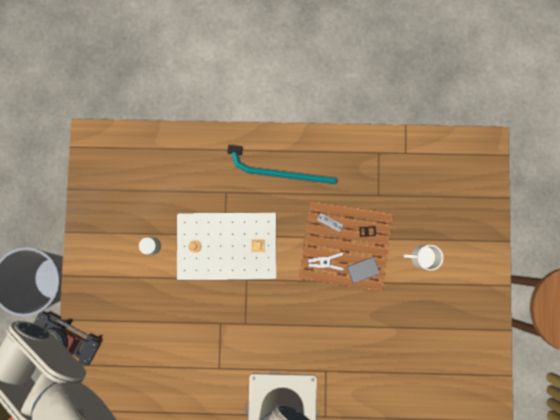

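View pics/scene0.png

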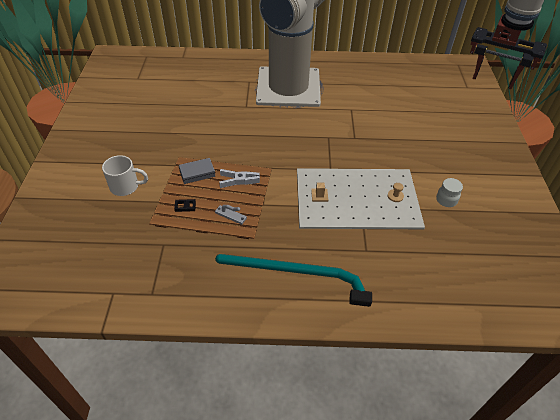

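The top view shows the board on the robot's left, with the round peg at (195,246) and the square peg at (258,246). The duckboard is on the right: hook (330,222), buckle (367,231), clamp (325,262), case (364,270).

```bash
cat > h.py <<'E'
from workcell import ctrl, cams
import numpy as np, cv2
from scipy.spatial.transform import Rotation as R
def rays(d,px,tool=None):
    """world origin and directions for pixels"""
    K=d["camera_matrix"]; px=np.atleast_2d(px).astype(float)
    u=(px[:,0]-K[0,2])/K[0,0]; v=(px[:,1]-K[1,2])/K[1,1]
    if "mount" in d:
        th=np.hypot(u,v); s=np.where(th>1e-9,np.sin(th)/np.maximum(th,1e-9),1)
        r=np.stack([u*s,v*s,np.cos(th)],1); p,Q=tool; M=d["mount"]
        return p+Q@M[:3,3], r@(Q@M[:3,:3]).T
    return d["xyz"], np.stack([u,v,np.ones_like(u)],1)@R.from_rotvec(d["rotation"]).as_matrix().T
def at(d,px,z,tool=None):
    o,r=rays(d,px,tool); return (o+r*((z-o[2])/r[:,2])[:,None])[:,:2]
def shot(n):
    s=ctrl.get_obs(); d=cams.get_image(n)
    return d,(np.array(s["ee_pos"]),R.from_rotvec(s["orientation"]).as_matrix())
def mask(n,t):
    c=cams.cut_out(n,t)
    if not c: return None,0
    return c[0]["pixels"].astype(np.uint8),c[0]["p"]
def rect(d,m,z,tool=None):
    """centroid of mask, min-area rect centre, size, long-axis yaw in world at height z"""
    c=max(cv2.findContours(m,cv2.RETR_EXTERNAL,cv2.CHAIN_APPROX_NONE)[0],key=cv2.contourArea)[:,0]
    w=at(d,c,z,tool); (cx,cy),(a,b),_=r=cv2.minAreaRect(w.astype(np.float32))
    P=cv2.boxPoints(r); e=max([P[1]-P[0],P[2]-P[1]],key=np.linalg.norm)
    ys,xs=np.nonzero(m); cen=at(d,np.stack([xs,ys],1),z,tool).mean(0)
    return cen.round(1),np.round([cx,cy],1),np.round(sorted([a,b]),1),round(float(np.arctan2(e[1],e[0])%np.pi),3)
Z=dict(board=10,round_peg=16,square_peg=16,case=36,buckle=22,hook=19,clamp=32,snorkel=12,jar=60,mug=80)
E
python3 - <<'E'
from h import *
for n in ["top","scene"]:
    d,_=shot(n)
    for t,z in Z.items():
        m,p=mask(n,t)
        print(n,t,round(p,2),*(rect(d,m,z) if m is not None else []))
E
```

```text
top board 0.6 [524.7 197.1] [526.6 197.1] [219.3 328.5] 1.593
top round_peg 0.44 [523.4 301. ] [523.7 299.9] [39.7 43.4] 1.593
top square_peg 0.58 [528.5  92.5] [528.2  92.5] [39.7 40. ] 1.593
top case 0.89 [ 457.2 -253.5] [ 456.9 -253.9] [58.6 92.2] 1.927
top buckle 0
top hook 0.56 [ 609.5 -146.1] [ 609.5 -145.2] [27.5 81.4] 1.102
top clamp 0.75 [ 478.3 -125.8] [ 479.  -122.3] [22.7 39.2] 1.593
top snorkel 0.86 [786.2  43.9] [779.5  26.1] [ 80.4 388.2] 1.263
top jar 0.74 [519.6 435.9] [518.8 435.8] [54.7 68.1] 1.593
top mug 0.88 [ 502.2 -448.1] [ 503.9 -445.7] [87.9 96.6] 0.795
scene board 0.87 [534.5 197.3] [526.7 197.3] [225.4 330.6] 1.598
scene round_peg 0.74 [511.6 304.9] [509. 304.] [41.1 73.2] 2.998
scene square_peg 0
scene case 0.68 [541.5  91.2] [537.   90.8] [40.8 68.7] 3.122
scene buckle 0.7 [ 587.8 -270.3] [ 587.6 -270.3] [39.3 53.4] 1.61
scene hook 0.57 [ 606.8 -144.5] [ 603.2 -141.8] [45.5 85.5] 1.111
scene clamp 0.69 [ 487.6 -130.8] [ 487.5 -131. ] [ 63.1 109.8] 1.624
scene snorkel 0.87 [784.6  45.8] [777.3  24.3] [ 86.9 389.5] 1.258
scene jar 0.88 [547.7 431.5] [545.6 433. ] [ 58.5 114.3] 2.642
scene mug 0
```

>>> move_arm([
  [[0,0,0],1,0],
  [[0,0,0],1,0],
  [[0,0,0],1,0],
  [[0,0,0],1,0],
  [[0,0,0],1,0],
  [[0,0,0],1,0],
  [[0,0,0],1,0],
  [[0,0,0],1,0],
  [[0,0,0],1,0],
  [[0,0,0],1,0],
  [[0,0,0],1,0],
  [[0,0,0],1,0],
  [[0,0,0],0.5,0],
  [[0,1,0],0,0],
  [[-1,1,0],0,0],
  [[-1,1,0],0,0],
  [[-1,1,0],0,0],
  [[-1,1,0],0,0],
  [[-1,1,0],0,0],
  [[-1,1,0],0,0],
])

```text
t: 2.87
ee_pos: [455.1, 413.7, 222.8]
orientation: [2.195, 2.247, 0.0]
ft_force: [0.4, 1.1, -0.4]
width: 87.7
grasp_force: 0.0
```

>>> move_arm([
  [[-1,1,0],0,0],
  [[-1,1,0],0,0],
  [[-1,0.2,0],0,0],
  [[-1,0,0],0,0],
  [[-1,0,0],0,0],
  [[-1,0,0],0,0],
  [[-1,0,0],0,0],
  [[-1,0,0],0,0],
  [[-1,0,0],0,0],
  [[-1,0,0],0,0],
  [[-1,0,0],0,0],
  [[-1,0,0],0,0],
  [[-1,0,0],0,0],
  [[-1,0,0],0,0],
  [[-1,0,0],0,0],
  [[-1,0,0],0,0],
  [[-1,0,0],0,0],
  [[-1,0,0],0,0],
  [[-1,0,0],0,0],
  [[-1,0,0],0,0],
])

```text
t: 4.53
ee_pos: [520.6, -84.8, 222.8]
orientation: [2.195, 2.247, 0.0]
ft_force: [0.2, 0.1, 0.3]
width: 87.5
grasp_force: 0.0
```

>>> move_arm([
  [[-1,0,0],0,0],
  [[-1,0,0],0,0],
  [[-1,0,0],0,0],
  [[-1,0,0],0,0],
  [[0,0,0],0,0],
  [[0,0,0],0,0],
  [[0,0,0],0,0],
])

```text
t: 5.12
ee_pos: [522.7, -183.1, 222.5]
orientation: [-2.196, -2.246, -0.0]
ft_force: [-0.1, 0.8, -0.2]
width: 87.7
grasp_force: 0.0
```

```bash
python3 - <<'E'
from h import *
d,T=shot("wrist"); print(d["camera_matrix"],d["mount"],T)
print(np.arctan2(T[1][1,1],T[1][0,1]))
cv2.imwrite("pics/w1.png",cv2.cvtColor(d["image"],cv2.COLOR_RGB2BGR))
for t in ["case","buckle","hook","clamp"]:
    m,p=mask("wrist",t)
    print(t,round(p,2),*(rect(d,m,Z[t],T) if m is not None else []))
E
```

```text
[[325.1922621    0.         280.83986164]
 [  0.         325.1922621  217.83944759]
 [  0.           0.           1.        ]] [[ 1.52821713e-04 -9.63299117e-01 -2.68430230e-01  7.36521525e+01]
 [ 9.99999983e-01  1.18391666e-04  1.44451402e-04 -3.66662874e-01]
 [-1.07370006e-04 -2.68430247e-01  9.63299118e-01 -1.61493046e+02]
 [ 0.00000000e+00  0.00000000e+00  0.00000000e+00  1.00000000e+00]] (array([ 522.71176363, -183.11231163,  222.5423047 ]), array([[-2.27122825e-02,  9.99741961e-01, -4.05659168e-04],
       [ 9.99741938e-01,  2.27124641e-02,  4.48872979e-04],
       [ 4.57970671e-04, -3.95359553e-04, -9.99999817e-01]]))
0.022714419096815475
case 0.67 [ 456.7 -249. ] [ 456.5 -251.1] [62.2 96.4] 1.94
buckle 0.69 [ 497.2 -438. ] [ 491.8 -439.9] [70.7 91.9] 0.436
hook 0
clamp 0.56 [ 477.9 -128.6] [ 477.7 -130.8] [ 56.3 109.7] 1.637
```

View pics/w1.png

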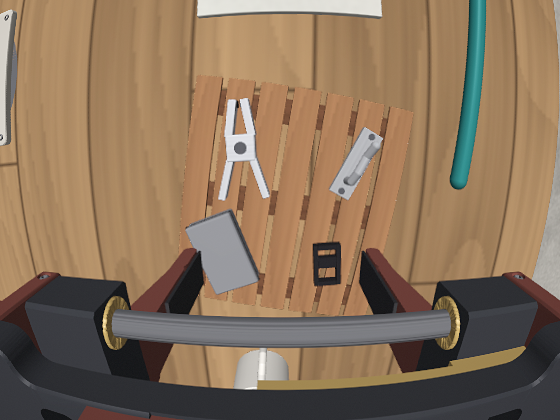

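Wrist view: clamp block (240,148) with its jaws up (+y), hook plate centre (357,163), buckle (327,264), case (225,250). I'll segment them by colour to get exact values.

```bash
python3 - <<'E'
from h import *
d,T=shot("wrist"); hsv=cv2.cvtColor(d["image"],cv2.COLOR_RGB2HSV)
def seg(roi,cond):
    m=np.zeros(hsv.shape[:2],np.uint8); x0,y0,x1,y1=roi
    m[y0:y1,x0:x1]=cond[y0:y1,x0:x1]; 
    n,l,s,_=cv2.connectedComponentsWithStats(m); return (l==1+np.argmax(s[1:,4])).astype(np.uint8)
S,V=hsv[...,1],hsv[...,2]
low=S<70
for n,roi,c,z in [("hook",(320,115,395,210),low,19),("clamp",(205,90,280,205),low,32),("block",(226,134,255,163),low,32),("case",(180,200,265,300),low,36),("buckle",(305,235,348,292),V<75,22),("buckle_b",(305,235,348,292),V<75,16)]:
    m=seg(roi,c); print(n,m.sum(),*rect(d,m,z,T))
print("pts hook holes",at(d,[[371.5,134.5],[345,191]],19,T),"pivot",at(d,[[240,148]],32,T))
x=np.vstack([d["image"][90:210,200:400]]); cv2.imwrite("pics/w1c.png",cv2.cvtColor(cv2.resize(x,None,fx=4,fy=4,interpolation=cv2.INTER_CUBIC),cv2.COLOR_RGB2BGR))
E
```

```text
hook 1693 [ 607.  -144.1] [ 607.4 -144.6] [29.6 84.2] 1.088
clamp 2258 [ 477.3 -129.2] [ 477.6 -131.2] [ 56.6 111.4] 1.625
block 825 [ 477.1 -129.5] [ 477.1 -129.8] [30.7 30.8] 0.003
case 4556 [ 449.6 -255.6] [ 434.3 -259.5] [ 94.5 108.4] 0.372
buckle 867 [ 580.1 -266.2] [ 580.5 -267.1] [33.2 57.1] 1.631
buckle_b 867 [ 581.1 -268.9] [ 581.5 -269.8] [33.7 58.1] 1.631
pts hook holes [[ 624.19809103 -109.6392326 ]
 [ 596.76101999 -176.68203504]] pivot [[ 477.14986537 -129.77650825]]
```

View pics/w1c.png

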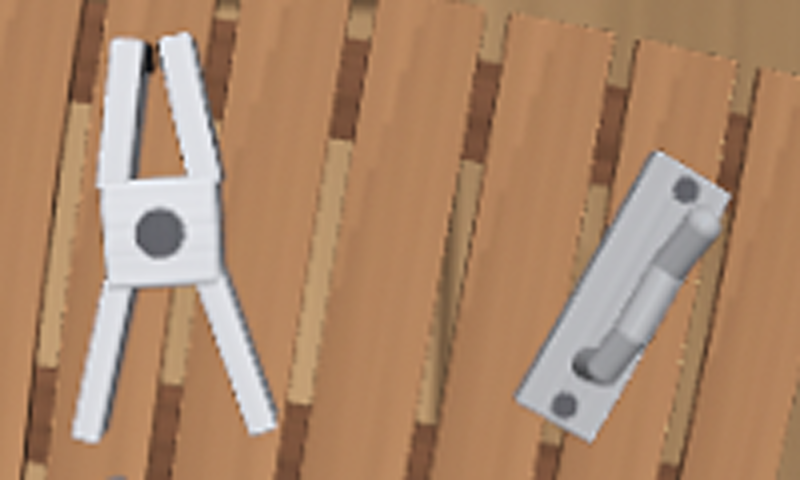

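```bash
cat >> h.py <<'E'
def plan(x,y,z,yaw):
    s=ctrl.get_obs(); p=s["ee_pos"]; Q=R.from_rotvec(s["orientation"]).as_matrix(); c=np.arctan2(Q[1,1],Q[0,1])
    dy=(yaw-c+np.pi/2)%np.pi-np.pi/2
    D=np.array([x,y,z])-p; f=c+dy
    X=np.array([-np.sin(f),np.cos(f)]);Y=np.array([np.cos(f),np.sin(f)])
    print("turn",round(-np.degrees(dy)/5,2),"then shift",np.round([D[:2]@X/25,D[:2]@Y/25,-D[2]/25],2),"q6 after~",round(s["qpos"][5]-dy,2))
E
python3 - <<'E'
from h import *
d,T=shot("wrist")
c=at(d,[[364.25,128],[383,140],[348,200],[329.25,189.5]],19,T); print(c.mean(0),np.linalg.norm(np.diff(c,axis=0),axis=1),np.arctan2(*(c[0]+c[1]-c[2]-c[3])[::-1]))
t,_=shot("top"); g=t["image"][215:245,355:382].max(2); m=np.zeros((420,560),np.uint8); m[215:245,355:382]=g<75; print(rect(t,m,20))
plan(457,-253.3,13.5,0.36)
E
```

```text
[ 608.29110847 -145.31854996] [26.26246218 81.34672784 25.74575348] 1.0963533711156512
(array([ 620.1, -251.5]), array([ 618.4, -248.4]), array([33.2, 36.4]), 1.581)
turn -3.85 then shift [-1.7  -3.46  8.37] q6 after~ -0.72
```

>>> move_arm([
  [[0,0,0],-1,0],
  [[0,0,0],-1,0],
  [[0,0,0],-1,0],
  [[0,0,0],-0.85,0],
  [[-0.7,-1,0],0,0],
  [[-1,-1,0],0,0],
  [[0,-1,0.2],0,0],
  [[0,-0.46,1],0,0],
  [[0,0,1],0,0],
  [[0,0,1],0,0],
  [[0,0,1],0,0],
  [[0,0,1],0,0],
  [[0,0,0],0,0],
  [[0,0,0],0,0],
])

```text
t: 6.68
ee_pos: [456.2, -253.2, 92.0]
orientation: [-1.787, -2.58, 0.0]
ft_force: [0.6, 0.0, -0.4]
width: 87.7
grasp_force: 0.0
```

```bash
python3 - <<'E'
from h import *
d,T=shot("wrist"); cv2.imwrite("pics/w2.png",cv2.cvtColor(d["image"],cv2.COLOR_RGB2BGR)); plan(457,-253.3,13.5,0.36)
E
```

```text
turn -0.01 then shift [ 0.02 -0.    3.19] q6 after~ -0.89
```

View pics/w2.png

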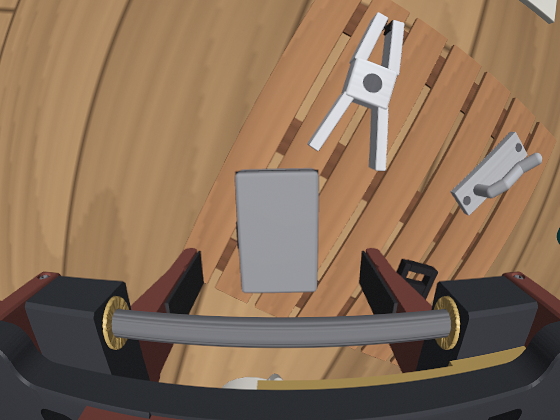

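The case sits square between the fingers, with its corners at (236,172), (318,170), (316,291) and (245,292). I'll descend, grip and lift.

>>> move_arm([
  [[0,0,1],0,0],
  [[0,0,1],0,0],
  [[0,0,0.8],0,0],
  [[0,0,0.35],0,0],
  [[0,0,0],0,0.2],
  [[0,0,0],0,1],
  [[0,0,0],0,1],
  [[0,0,0],0,1],
  [[0,0,0],0,1],
  [[0,0,0],0,1],
  [[0,0,0],0,1],
  [[0,0,0],0,1],
])

```text
t: 7.73
ee_pos: [457.5, -254.1, 15.1]
orientation: [1.788, 2.581, 0.0]
ft_force: [-0.6, 0.7, 8.1]
width: 57.6
grasp_force: 30.0
```

```bash
python3 - <<'E'
from h import *
d,T=shot("wrist"); print(T[0]); 
print(ctrl.get_obs()["width"], ctrl.get_obs()["grasp_force"])
p=T[0].copy(); plan(p[0],p[1],p[2],0.0235)
t,_=shot("top"); m,pp=mask("top","case"); print(pp,rect(t,m,36))
E
```

```text
[ 457.54833381 -254.13299716   15.08786114]
57.758991676980585 30.002546310424805
turn 3.85 then shift [ 0. -0.  0.] q6 after~ -0.55Traceback (most recent call last):
  File "<stdin>", line 5, in <module>
  File "h.py", line 24, in rect
    c=max(cv2.findContours(m,cv2.RETR_EXTERNAL,cv2.CHAIN_APPROX_NONE)[0],key=cv2.contourArea)[:,0]
      ~~~^^^^^^^^^^^^^^^^^^^^^^^^^^^^^^^^^^^^^^^^^^^^^^^^^^^^^^^^^^^^^^^^^^^^^^^^^^^^^^^^^^^^
ValueError: max() iterable argument is empty
```

>>> move_arm([
  [[0,0,-0.5],0,1],
  [[0,0,-1],0,1],
  [[0,0,-1],0,1],
  [[0,0,-1],0,1],
  [[0,0,-0.8],0,1],
  [[0,0,0],1,1],
  [[0,0,0],1,1],
  [[0,0,0],1,1],
  [[0,0,0],0.85,1],
  [[0,0,0],0,1],
])

```text
t: 8.72
ee_pos: [456.9, -253.7, 122.4]
orientation: [2.198, 2.244, 0.0]
ft_force: [-0.4, -0.7, -0.6]
width: 57.4
grasp_force: 30.0
```

```bash
python3 - <<'E'
from h import *
plan(526.7,197.2,60,0.0235); s=ctrl.get_obs(); print(s["ee_pos"],s["width"])
d,T=shot("wrist"); cv2.imwrite("pics/w3.png",cv2.cvtColor(d["image"],cv2.COLOR_RGB2BGR))
hsv=cv2.cvtColor(d["image"],cv2.COLOR_RGB2HSV)
m=np.zeros((420,560),np.uint8); m[150:320,230:325]=hsv[150:320,230:325,1]<45
n,l,st,_=cv2.connectedComponentsWithStats(m); print(st[1:][st[1:,4]>300])
E
```

```text
turn -0.03 then shift [17.97  3.21  2.5 ] q6 after~ -0.55
[ 456.90763052 -253.69835718  122.39194547] 57.43090981651599
[[  230   184    95   136 12919]]
```

View pics/w3.png

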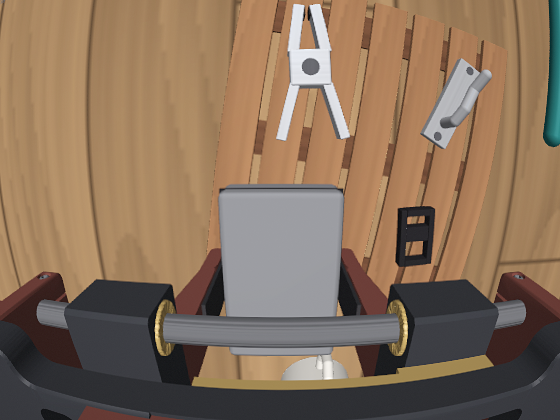

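The case is held square; its top face runs from row 190 to row 354 along its length.

```bash
python3 - <<'E'
from h import *
d,T=shot("wrist")
a=at(d,[[281,191],[260,354],[300,354]],T[0][2]+21,T)-T[0][:2]; print(a)
print("buckle",at(d,[[398,209],[433,207],[432,264],[397,266]],22,T).mean(0).round(1))
E
```

```text
[[ -1.43922452  46.73516298]
 [-10.6545385  -42.81921942]
 [ 11.14153531 -42.27053564]]
buckle [ 579.  -268.4]
```

>>> move_arm([
  [[1,1,0],0,1],
  [[1,1,0],0,1],
  [[1,1,0],0,1],
  [[1,0.2,0],0,1],
  [[1,0,0],0,1],
  [[1,0,0],0,1],
  [[1,0,0],0,1],
  [[1,0,0],0,1],
  [[1,0,0],0,1],
  [[1,0,0],0,1],
  [[1,0,0],0,1],
  [[1,0,0],0,1],
  [[1,0,0],0,1],
  [[1,0,0],0,1],
  [[1,0,0],0,1],
  [[1,0,0],0,1],
  [[1,0,0],0,1],
  [[0.97,0,0],0,1],
  [[0,0,0],0,1],
  [[0,0,0],0,1],
])

```text
t: 10.48
ee_pos: [526.2, 198.2, 121.5]
orientation: [2.191, 2.251, -0.0]
ft_force: [0.3, 0.5, -1.4]
width: 57.8
grasp_force: 30.0
```

>>> move_arm([
  [[-0.08,0,1],0,1],
  [[0,0,1],0,1],
  [[0,0,1],0,1],
  [[0,0,0.8],0,1],
  [[0,0,0.3],0,1],
  [[0,0,0.12],0,1],
  [[0,0,0],0,1],
  [[0,0,0],0,1],
])

```text
t: 11.15
ee_pos: [527.1, 194.8, 16.7]
orientation: [2.195, 2.247, 0.001]
ft_force: [0.5, -0.6, -1.3]
width: 58.0
grasp_force: 30.0
```

>>> move_arm([
  [[0,0,0.06],0,1],
  [[0,0,0],0,0.1],
  [[0,0,0],0,0.1],
  [[0,0,0],0,0.1],
  [[0,0,0],0,0.1],
  [[0,0,0],0,0.1],
  [[0,0,-0.5],0,0.1],
  [[0,0,-1],0,0.1],
  [[0,0,-1],0,0],
  [[0,0,-1],0,0],
  [[0,0,-1],0,0],
  [[0,0,-1],0,0],
  [[0,0,-1],0,0],
  [[0,0,-1],0,0],
  [[0,0,0],0,0],
  [[0,0,0],0,0],
])

```text
t: 12.48
ee_pos: [527.4, 195.6, 204.2]
orientation: [2.194, 2.246, 0.006]
ft_force: [0.5, -0.4, 0.1]
width: 88.1
grasp_force: 0.0
```

```bash
python3 - <<'E'
from h import *
d,T=shot("wrist"); cv2.imwrite("pics/w4.png",cv2.cvtColor(d["image"],cv2.COLOR_RGB2BGR))
for t in ["board","case","round_peg","square_peg"]:
    m,p=mask("wrist",t); print(t,round(p,2),*(rect(d,m,Z[t],T) if m is not None else []))
print(T[0]); plan(580,-268.5,60,1.63-np.pi/2)
E
```

```text
board 0.67 [522.8 218.3] [522.7 200.7] [221.4 326.6] 1.595
case 0.65 [527.  198.1] [527.2 197. ] [59.4 93. ] 1.593
round_peg 0.65 [519.6 303. ] [519.8 303.2] [43.  43.5] 1.019
square_peg 0.82 [526.1  92.8] [525.7  89.9] [45.9 57.1] 1.597
[527.35212466 195.55374648 204.16997153]
turn -0.41 then shift [-18.63   1.07   5.63] q6 after~ 0.27
```

View pics/w4.png

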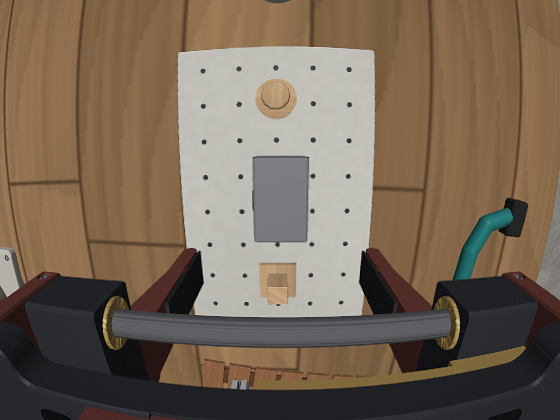

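>>> move_arm([
  [[0,0,0],-0.41,0],
  [[-1,1,0],0,0],
  [[-1,0.07,0],0,0],
  [[-1,0,0],0,0],
  [[-1,0,0],0,0],
  [[-1,0,0],0,0],
  [[-1,0,0],0,0],
  [[-1,0,0],0,0],
  [[-1,0,0],0,0],
  [[-1,0,0],0,0],
  [[-1,0,0],0,0],
  [[-1,0,0],0,0],
  [[-1,0,0],0,0],
  [[-1,0,0],0,0],
  [[-1,0,0],0,0],
  [[-1,0,0],0,0],
  [[-1,0,0],0,0],
  [[-1,0,0],0,0],
  [[-1,0,0],0,0],
  [[-0.63,0,0],0,0],
])

```text
t: 14.4
ee_pos: [580.2, -270.2, 200.8]
orientation: [-2.155, -2.284, 0.001]
ft_force: [0.2, 0.3, 0.6]
width: 87.9
grasp_force: 0.0
```

>>> move_arm([
  [[0,0,1],0,0],
  [[0,0,1],0,0],
  [[0,0,1],0,0],
  [[0,0,1],0,0],
  [[0,0,1],0,0],
  [[0,0,0],0,0],
  [[0,0,0],0,0],
])

```text
t: 14.98
ee_pos: [579.4, -267.3, 75.2]
orientation: [-2.152, -2.283, 0.002]
ft_force: [0.2, 0.1, 0.4]
width: 87.6
grasp_force: 0.0
```

```bash
python3 - <<'E'
from h import *
d,T=shot("wrist"); cv2.imwrite("pics/w5.png",cv2.cvtColor(d["image"],cv2.COLOR_RGB2BGR)); print(T[0])
v=d["image"].max(2); m=np.zeros((420,560),np.uint8); m[150:300,235:325]=v[150:300,235:325]<75
n,l,st,_=cv2.connectedComponentsWithStats(m); m=(l==1+st[1:,4].argmax()).astype(np.uint8); print(st[1:][st[1:,4]>100])
for z in (22,16): print(rect(d,m,z,T))
plan(580,-268.5,12,1.63-np.pi/2)
E
```

```text
[ 579.43003966 -267.31767287   75.24091241]
[[ 259  200   49   75 2578]]
(array([ 580.5, -266.8]), array([ 580.8, -268.4]), array([32.9, 55.4]), 1.661)
(array([ 580.7, -268.9]), array([ 580.9, -270.4]), array([33.8, 56.9]), 1.661)
turn -0.0 then shift [-0.02 -0.03  2.6 ] q6 after~ -0.51
```

View pics/w5.png

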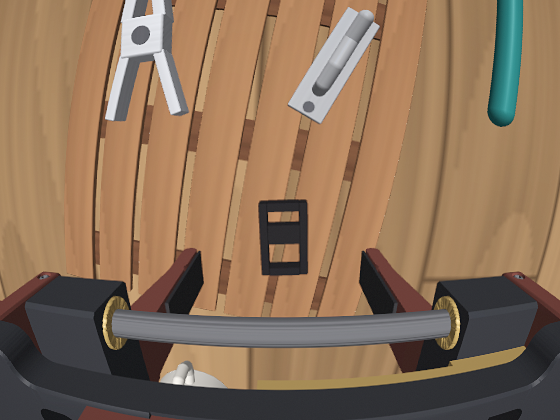

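The buckle is at about (283,238), between the fingers; I'll turn slightly, descend and grip.

>>> move_arm([
  [[-0.06,0.05,0],-0.35,0],
  [[0,0,1],0,0],
  [[0,0,1],0,0.2],
  [[0,0,0.4],0,0.4],
  [[0,0,0.12],0,0.4],
  [[0,0,0],0,0.4],
  [[0,0,0],0,0.5],
])

```text
t: 15.62
ee_pos: [583.0, -270.0, 15.4]
orientation: [2.119, 2.317, 0.001]
ft_force: [0.9, -0.8, 0.6]
width: 58.1
grasp_force: 0.0
```

>>> move_arm([
  [[0,0,0],0,1],
  [[0,0,0],0,1],
  [[0,0,0],0,1],
  [[0,0,0],0,1],
  [[0,0,0],0,1],
  [[0,0,0],0,1],
  [[0,0,0],0,1],
])

```text
t: 16.2
ee_pos: [582.4, -269.7, 14.7]
orientation: [2.119, 2.318, 0.0]
ft_force: [0.2, 0.3, 5.6]
width: 33.7
grasp_force: 30.0
```

>>> move_arm([
  [[0,0,-0.5],0,1],
  [[0,0,-1],0,1],
  [[0,0,-1],0,1],
  [[0,0,-1],0,1],
  [[0,0,-1],0,1],
  [[0,0,-0.5],0,1],
  [[0,0,0],0.76,1],
  [[0,0,0],0,1],
  [[0,0,0],0,1],
])

```text
t: 16.95
ee_pos: [581.6, -269.4, 138.8]
orientation: [-2.193, -2.248, 0.0]
ft_force: [-0.9, -0.2, -0.6]
width: 33.5
grasp_force: 30.0
```

```bash
python3 - <<'E'
from h import *
plan(527.2,197,42,0.0225); print(ctrl.get_obs()["ee_pos"],ctrl.get_obs()["width"])
d,T=shot("wrist"); v=d["image"].max(2); m=np.zeros((420,560),np.uint8); m[150:350,235:325]=v[150:350,235:325]<60
ys,xs=np.nonzero(m); print(np.unique(ys)[[0,-1]])
cv2.imwrite("pics/w6.png",cv2.cvtColor(d["image"],cv2.COLOR_RGB2BGR))
E
```

```text
turn 0.03 then shift [18.7  -1.76  3.87] q6 after~ -0.47
[ 581.62576264 -269.36158912  138.77554741] 33.49414652157797
[219 348]
```

View pics/w6.png

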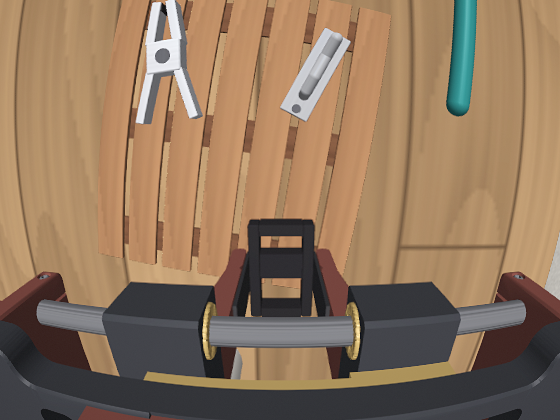

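The buckle is held level, with its far edge at row 220. I'll check the offset and carry it.

```bash
python3 - <<'E'
from h import *
d,T=shot("wrist"); print(at(d,[[281,220],[281,247]],T[0][2]+7.3,T)-T[0][:2])
E
```

```text
[[-0.99003013 29.55460269]
 [-0.63204477 15.34237354]]
```

>>> move_arm([
  [[1,-1,0],0,1],
  [[1,-0.76,0],0,1],
  [[1,0,0],0,1],
  [[1,0,0],0,1],
  [[1,0,0],0,1],
  [[1,0,0],0,1],
  [[1,0,0],0,1],
  [[1,0,0],0,1],
  [[1,0,0],0,1],
  [[1,0,0],0,1],
  [[1,0,0],0,1],
  [[1,0,0],0,1],
  [[1,0,0],0,1],
  [[1,0,0],0,1],
  [[1,0,0],0,1],
  [[1,0,0],0,1],
  [[1,0,0],0,1],
  [[1,0,0],0,1],
  [[0.7,0,0],0,1],
  [[0,0,0],0,1],
])

```text
t: 18.72
ee_pos: [526.8, 199.5, 138.3]
orientation: [-2.191, -2.251, 0.0]
ft_force: [-0.3, 0.0, -0.9]
width: 33.5
grasp_force: 30.0
```

>>> move_arm([
  [[0,0,1],0,1],
  [[0,0,1],0,1],
  [[0,0,0.8],0,1],
  [[0,0,0.4],0,1],
  [[0,0,0],0,1],
  [[0,0,0],0,1],
  [[0,0,0],0,1],
])

```text
t: 19.3
ee_pos: [527.9, 196.7, 59.8]
orientation: [2.195, 2.246, 0.002]
ft_force: [0.3, 1.0, -0.1]
width: 33.5
grasp_force: 30.0
```

>>> move_arm([
  [[-0.07,-0.02,0.3],0,1],
  [[0,0,0.25],0,1],
  [[0,0,0.12],0,1],
  [[0,0,0],0,1],
  [[0,0,0],0,1],
  [[0,0,0],0,1],
])

```text
t: 19.8
ee_pos: [526.8, 195.1, 42.2]
orientation: [2.195, 2.247, 0.0]
ft_force: [-0.3, 0.2, -0.5]
width: 33.8
grasp_force: 30.0
```

>>> move_arm([
  [[0,0,0.05],0,1],
  [[0,0,0],0,1],
  [[0,0,0],0,0.35],
  [[0,0,0],0,0.35],
  [[0,0,0],0,0.35],
  [[0,0,0],0,0.35],
  [[0,0,-0.5],0,0.35],
  [[0,0,-1],0,0.35],
  [[0,0,-1],0,0],
  [[0,0,-1],0,0],
  [[0,0,-1],0,0],
  [[0,0,-1],0,0],
  [[0,0,-1],0,0],
  [[0,0,0],0,0],
  [[0,0,0],0,0],
])

```text
t: 21.05
ee_pos: [527.6, 195.4, 205.7]
orientation: [2.194, 2.246, 0.006]
ft_force: [-0.2, -0.1, -1.1]
width: 87.7
grasp_force: 0.0
```

```bash
python3 - <<'E'
from h import *
d,T=shot("wrist"); hsv=cv2.cvtColor(d["image"],cv2.COLOR_RGB2HSV); print(T[0])
for t,z in [("case",36),("buckle",48),("round_peg",16),("square_peg",16)]:
    m,p=mask("wrist",t); print(t,round(p,2),*(rect(d,m,z,T) if m is not None else []))
cv2.imwrite("pics/w7.png",cv2.cvtColor(d["image"],cv2.COLOR_RGB2BGR))
plan(608.5,-145,60,1.095-np.pi/2)
E
```

```text
[527.63729726 195.35295848 205.7111608 ]
case 0.7 [527.3 198.9] [527.  196.3] [59.  94.1] 1.614
buckle 0.61 [525.6 197.2] [525.5 196.2] [33.9 55.9] 1.594
round_peg 0.58 [519.6 302.9] [519.3 303.3] [42.7 43.1] 2.689
square_peg 0.6 [525.8  92.9] [525.7  91.1] [43.7 56.1] 1.609
turn 5.72 then shift [-10.57   9.16   5.69] q6 after~ 0.81
```

View pics/w7.png

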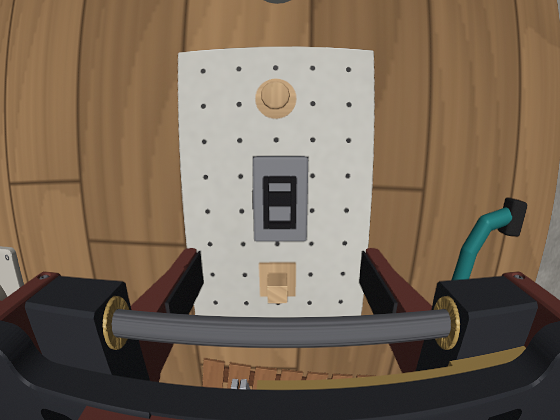

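The buckle at (280,202) is centred on the case at (281,199). The hook is next.

>>> move_arm([
  [[0,0,0],1,0],
  [[0,0,0],1,0],
  [[0,0,0],1,0],
  [[0,0,0],1,0],
  [[0,0,0],1,0],
  [[0,0,0],0.72,0],
  [[-1,1,0],0,0],
  [[-1,1,0],0,0],
  [[-1,1,0],0,0],
  [[-1,1,0],0,0],
  [[-1,1,0],0,0],
  [[-1,1,0],0,0],
  [[-1,1,0],0,0],
  [[-1,1,0],0,0],
  [[-1,1,0],0,0],
  [[-1,0.16,0],0,0],
  [[-0.57,0,0.5],0,0],
  [[0,0,1],0,0],
  [[0,0,1],0,0],
  [[0,0,1],0,0],
])

```text
t: 22.97
ee_pos: [608.5, -145.3, 114.1]
orientation: [-2.683, -1.633, 0.001]
ft_force: [0.4, -0.2, 0.1]
width: 87.9
grasp_force: 0.0
```

>>> move_arm([
  [[0,0,0.5],0,0],
  [[0,0,0],0,0],
  [[0,0,0],0,0],
])

```text
t: 23.22
ee_pos: [608.8, -144.6, 102.7]
orientation: [-2.681, -1.634, 0.002]
ft_force: [0.4, -0.2, -0.2]
width: 87.5
grasp_force: 0.0
```

```bash
python3 - <<'E'
from h import *
d,T=shot("wrist"); cv2.imwrite("pics/w8.png",cv2.cvtColor(d["image"],cv2.COLOR_RGB2BGR)); print(T[0])
plan(608.5,-145,13,1.095-np.pi/2)
E
```

```text
[ 608.77017133 -144.58710835  102.65160915]
turn 0.0 then shift [-0.03 -0.04  3.63] q6 after~ 0.22
```

View pics/w8.png

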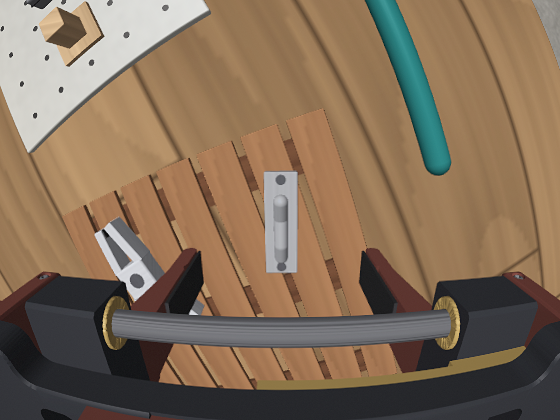

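The hook plate is centred and square between the fingers, running from row 172 to row 272.

```bash
python3 - <<'E'
from h import *
d,T=shot("wrist"); a=at(d,[[281,172],[281,272]],19,T); print(a.mean(0)-T[0][:2],np.linalg.norm(a[0]-a[1])); print(((a-T[0][:2])@T[1][:2,:2]))
E
```

```text
[-0.448233   -0.30108981] 83.05653140027566
[[ 41.05530715  -0.27257897]
 [-42.00122057  -0.24849621]]
```

>>> move_arm([
  [[0,0,1],0,0],
  [[0,0,1],0,0],
  [[0,0,0.8],0,0.2],
  [[0,0,0.5],0,0.3],
  [[0,0,0.28],0,0.3],
  [[0,0,0],0,0.4],
  [[0,0,0],0,0.5],
])

```text
t: 23.9
ee_pos: [609.9, -144.9, 14.8]
orientation: [2.682, 1.635, 0.001]
ft_force: [0.0, -0.5, -0.1]
width: 57.9
grasp_force: 0.0
```

>>> move_arm([
  [[0,0,0],0,1],
  [[0,0,0],0,1],
  [[0,0,0],0,1],
  [[0,0,0],0,1],
  [[0,0,0],0,1],
  [[0,0,0],0,1],
  [[0,0,0],0,1],
])

```text
t: 24.48
ee_pos: [609.4, -144.8, 14.4]
orientation: [2.682, 1.635, 0.001]
ft_force: [-0.9, 0.6, 4.3]
width: 25.5
grasp_force: 30.0
```

>>> move_arm([
  [[0,0,-0.5],0,1],
  [[0,0,-1],0,1],
  [[0,0,-1],0,1],
  [[0,0,-1],0,1],
  [[0,0,-1],0,1],
  [[0,0,-0.5],0,1],
  [[0,0,0],-1,1],
  [[0,0,0],-1,1],
  [[0,0,0],-1,1],
  [[0,0,0],-1,1],
  [[0,0,0],-1,1],
  [[0,0,0],-0.72,1],
  [[0,0,0],0,1],
  [[0,0,0],0,1],
])

```text
t: 25.65
ee_pos: [608.9, -144.7, 138.7]
orientation: [-2.197, -2.244, 0.0]
ft_force: [-0.9, 0.6, 0.2]
width: 25.5
grasp_force: 30.0
```

```bash
python3 - <<'E'
from h import *
s=ctrl.get_obs(); print(s["ee_pos"],s["width"],s["grasp_force"]); plan(591.3,304.1,60,0.0235)
E
```

```text
[ 608.90382202 -144.68787744  138.7153125 ] 25.461018700855593 29.999434053897858
turn -0.03 then shift [17.96 -0.28  3.15] q6 after~ -0.28
```

>>> move_arm([
  [[1,-0.28,0],-0.03,1],
  [[1,0,0],0,1],
  [[1,0,0],0,1],
  [[1,0,0],0,1],
  [[1,0,0],0,1],
  [[1,0,0],0,1],
  [[1,0,0],0,1],
  [[1,0,0],0,1],
  [[1,0,0],0,1],
  [[1,0,0],0,1],
  [[1,0,0],0,1],
  [[1,0,0],0,1],
  [[1,0,0],0,1],
  [[1,0,0],0,1],
  [[1,0,0],0,1],
  [[1,0,0],0,1],
  [[1,0,0],0,1],
  [[0.96,0,0],0,1],
  [[0,0,0],0,1],
  [[0,0,0],0,1],
])

```text
t: 27.32
ee_pos: [590.2, 304.9, 138.6]
orientation: [2.192, 2.25, -0.001]
ft_force: [0.2, -0.7, -0.9]
width: 25.4
grasp_force: 30.0
```

>>> move_arm([
  [[0,0,1],0,1],
  [[0,0,1],0,1],
  [[0,0,1],0,1],
  [[0,0,0.6],0,1],
  [[0,0,0.3],0,1],
  [[0,0,0.2],0,1],
  [[0,0,0],0,1],
  [[0,0,0],0,1],
  [[0,0,0],0,1],
])

```text
t: 28.07
ee_pos: [591.6, 304.3, 37.8]
orientation: [2.192, 2.249, 0.003]
ft_force: [-0.2, 0.4, -0.9]
width: 25.4
grasp_force: 30.0
```

Now the last 22 mm down.

>>> move_arm([
  [[0,0,0.4],0,1],
  [[0,0,0.3],0,1],
  [[0,0,0.16],0,1],
  [[0,0,0.05],0,1],
  [[0,0,0],0,1],
  [[0,0,0],0,1],
  [[0,0,0],0,1],
])

```text
t: 28.65
ee_pos: [590.3, 303.8, 13.9]
orientation: [-2.192, -2.25, 0.002]
ft_force: [-3.1, -1.7, 7.0]
width: 25.7
grasp_force: 30.0
```

>>> move_arm([
  [[0,0,-0.03],0,0.8],
  [[0,0,0],0,0.52],
  [[0,0,0],0,0.52],
  [[0,0,0],0,0.52],
  [[0,0,0],0,0.52],
  [[0,0,-0.5],0,0.52],
  [[0,0,-1],0,0.52],
  [[0,0,-1],0,0.52],
  [[0,0,-1],0,0.3],
  [[0,0,-1],0,0],
  [[0,0,-1],0,0],
  [[0,0,-1],0,0],
  [[0,0,-1],0,0],
  [[0,0,0],0,0],
  [[0,0,0],0,0],
])

```text
t: 29.9
ee_pos: [591.6, 304.4, 204.5]
orientation: [2.192, 2.249, 0.006]
ft_force: [0.2, -0.9, 0.6]
width: 85.2
grasp_force: 0.0
```

```bash
python3 - <<'E'
from h import *
d,T=shot("wrist"); print(T[0])
for t,z in [("hook",19),("round_peg",16)]:
    m,p=mask("wrist",t); print(t,round(p,2),*(rect(d,m,z,T) if m is not None else []))
plan(477.3,-129.7,90,1.63-np.pi/2)
E
```

```text
[591.56793178 304.38256756 204.4966596 ]
hook 0.79 [589.8 305.1] [590.1 304.2] [25.5 83.3] 1.622
round_peg 0.66 [519.7 303.2] [520.  303.3] [42.6 44.7] 1.564
turn -0.38 then shift [-17.03  -5.52   4.43] q6 after~ 0.4
```

>>> move_arm([
  [[-1,-1,0],-0.38,0],
  [[-1,-1,0],0,0],
  [[-1,-1,0],0,0],
  [[-1,-1,0],0,0],
  [[-1,-1,0],0,0],
  [[-1,-0.52,0],0,0],
  [[-1,0,0],0,0],
  [[-1,0,0],0,0],
  [[-1,0,0],0,0],
  [[-1,0,0],0,0],
  [[-1,0,0],0,0],
  [[-1,0,0],0,0],
  [[-1,0,0],0,0],
  [[-1,0,0],0,0],
  [[-1,0,0],0,0],
  [[-1,0,0],0,0],
  [[-1,0,0],0,0],
  [[0,0,1],0,0],
  [[0,0,1],0,0],
  [[0,0,1],0,0],
])

```text
t: 31.72
ee_pos: [476.4, -128.1, 125.3]
orientation: [-2.156, -2.284, 0.001]
ft_force: [0.8, 0.3, -0.9]
width: 88.2
grasp_force: 0.0
```

>>> move_arm([
  [[0,0,1],0,0],
  [[0,0,0.5],0,0],
  [[0,0,0],0,0],
  [[0,0,0],0,0],
])

```text
t: 32.05
ee_pos: [475.9, -127.4, 88.2]
orientation: [-2.153, -2.284, 0.003]
ft_force: [-0.8, 0.2, 0.5]
width: 87.7
grasp_force: 0.0
```

```bash
python3 - <<'E'
from h import *
d,T=shot("wrist"); cv2.imwrite("pics/w9.png",cv2.cvtColor(d["image"],cv2.COLOR_RGB2BGR)); print(T[0])
m,p=mask("wrist","clamp"); print(p,*(rect(d,m,32,T) if m is not None else []))
plan(477.3,-129.7,13,1.63-np.pi/2)
E
```

```text
[ 475.93756316 -127.35912127   88.20785631]
0.57 [ 476.4 -124.5] [ 476.7 -129.4] [ 56.5 113.3] 1.631
turn -0.0 then shift [-0.08 -0.01  3.07] q6 after~ -0.34
```

View pics/w9.png

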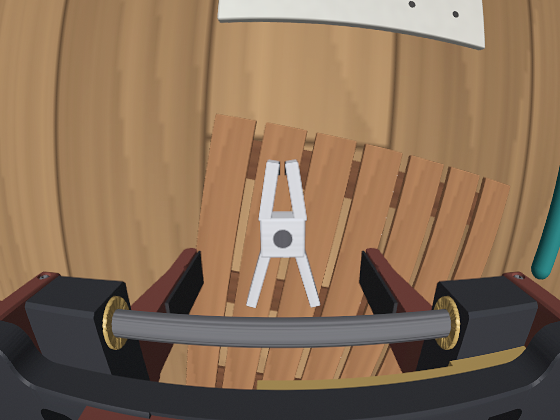

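The clamp is square between the fingers with its pivot at (283,239).

```bash
python3 - <<'E'
from h import *
d,T=shot("wrist"); print(at(d,[[283,239]],32,T)-T[0][:2])
E
```

```text
[[ 1.41929791 -3.05741225]]
```

>>> move_arm([
  [[-0.06,0.02,1],0,0],
  [[0,0,1],0,0.1],
  [[0,0,0.6],0,0.2],
  [[0,0,0.4],0,0.3],
  [[0,0,0],0,0.4],
  [[0,0,0],0,0.45],
])

```text
t: 32.7
ee_pos: [478.0, -129.2, 14.9]
orientation: [2.155, 2.286, 0.0]
ft_force: [0.6, 0.5, 0.7]
width: 58.2
grasp_force: 0.0
```

>>> move_arm([
  [[0,0,0],0,1],
  [[0,0,0],0,1],
  [[0,0,0],0,1],
  [[0,0,0],0,1],
  [[0,0,0],0,1],
  [[0,0,0],0,1],
  [[0,0,0],0,1],
])

```text
t: 33.28
ee_pos: [478.1, -129.2, 15.1]
orientation: [2.154, 2.285, 0.001]
ft_force: [-0.6, 1.1, 6.9]
width: 31.7
grasp_force: 30.0
```

>>> move_arm([
  [[0,0,-0.5],0,1],
  [[0,0,-1],0,1],
  [[0,0,-1],0,1],
  [[0,0,-1],0,1],
  [[0,0,-1],0,1],
  [[0,0,-0.5],0.4,1],
  [[0,0,0],0,1],
  [[0,0,0],0,1],
])

```text
t: 33.95
ee_pos: [477.9, -129.2, 139.8]
orientation: [2.193, 2.248, 0.001]
ft_force: [-0.4, -0.1, -1.1]
width: 31.4
grasp_force: 30.0
```

```bash
python3 - <<'E'
from h import *
s=ctrl.get_obs(); print(s["ee_pos"],s["width"]); plan(456,91.6,16,0.0235)
E
```

```text
[ 477.85876712 -129.19083315  139.78715181] 31.397058930066425
turn 0.02 then shift [ 8.85 -0.67  4.95] q6 after~ -0.31
```

>>> move_arm([
  [[1,-0.67,0],0,1],
  [[1,0,0],0,1],
  [[1,0,0],0,1],
  [[1,0,0],0,1],
  [[1,0,0],0,1],
  [[1,0,0],0,1],
  [[1,0,0],0,1],
  [[1,0,0],0,1],
  [[0.85,0,0],0,1],
  [[0,0,0],0,1],
  [[0,0,0.5],0,1],
  [[0,0,1],0,1],
  [[0,0,1],0,1],
  [[0,0,1],0,1],
  [[0,0,0.6],0,1],
  [[0,0,0],0,1],
  [[0,0,0],0,1],
])

```text
t: 35.37
ee_pos: [454.2, 91.0, 35.6]
orientation: [-2.193, -2.247, 0.005]
ft_force: [0.9, 0.3, -1.3]
width: 31.7
grasp_force: 30.0
```

>>> move_arm([
  [[0,0.05,0.4],0,1],
  [[0,0,0.25],0,1],
  [[0,0,0.12],0,1],
  [[0,0,0.04],0,1],
  [[0,0,0],0,1],
  [[0,0,0],0,1],
  [[0,0,0],0,1],
])

```text
t: 35.95
ee_pos: [457.1, 91.7, 17.0]
orientation: [2.194, 2.248, 0.001]
ft_force: [0.1, -0.5, -1.2]
width: 31.4
grasp_force: 30.0
```

>>> move_arm([
  [[0,0,0.08],0,1],
  [[0,0,0],0,1],
  [[0,0,0],0,0.46],
  [[0,0,0],0,0.46],
  [[0,0,0],0,0.46],
  [[0,0,0],0,0.46],
  [[0,0,-0.5],0,0.46],
  [[0,0,-1],0,0.46],
  [[0,0,-1],0,0.4],
  [[0,0,-1],0,0],
  [[0,0,-1],0,0],
  [[0,0,-1],0,0],
  [[0,0,-1],0,0],
  [[0,-1,-1],0,0],
  [[0,-1,-0.5],0,0],
  [[0,0,0],0,0],
  [[0,0,0],0,0],
])

```text
t: 37.37
ee_pos: [406.6, 90.5, 215.4]
orientation: [2.193, 2.248, 0.003]
ft_force: [0.2, -0.3, 0.1]
width: 87.7
grasp_force: 0.0
```

```bash
python3 - <<'E'
from h import *
d,T=shot("wrist"); print(T[0])
cv2.imwrite("pics/w10.png",cv2.cvtColor(d["image"],cv2.COLOR_RGB2BGR))
for t,z in [("clamp",32),("hook",19),("case",36),("buckle",48),("round_peg",16),("square_peg",16),("board",10)]:
    m,p=mask("wrist",t); print(t,round(p,2),*(rect(d,m,z,T) if m is not None else []))
E
```

```text
[406.57874572  90.52086642 215.41993983]
clamp 0.72 [455.3  94.2] [456.4  91.3] [ 57.8 110.6] 1.586
hook 0.62 [590.9 303.2] [591.3 304. ] [39.4 90. ] 1.514
case 0.96 [520.7 193.9] [523.1 194.8] [62.8 91.6] 1.602
buckle 0.59 [524.2 196.8] [524.  195.2] [38.4 53.6] 1.607
round_peg 0.79 [521.2 304.6] [522.8 306.5] [40.8 57.4] 0.863
square_peg 0.97 [525.6  94. ] [527.1  94.5] [44.  50.1] 0.027
board 0.76 [513.7 180.8] [522.5 192.6] [219.3 317.2] 1.602
```

View pics/w10.png

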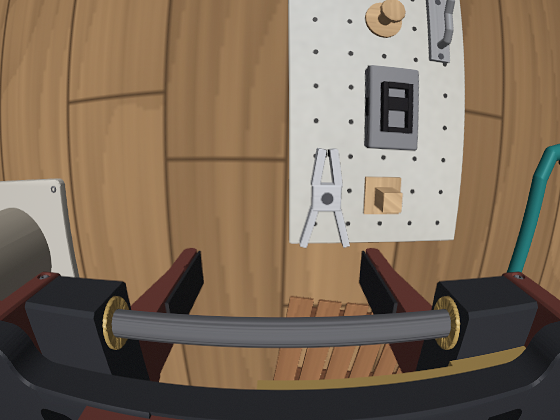

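All four pieces are in place: clamp pivot (327,198), square peg foot (382,195), buckle on the case, hook behind the round peg. One last numeric check from the top camera comes before handing in.

```bash
python3 - <<'E'
from h import *
d,T=shot("wrist"); print("pivot",at(d,[[327,198]],32,T),"sq foot",at(d,[[382,195]],16,T))
t,_=shot("top")
for n,z in [("clamp",32),("hook",19),("case",36),("buckle",48),("round_peg",16),("square_peg",16),("snorkel",12),("jar",60),("mug",80)]:
    m,p=mask("top",n); print(n,round(p,2),*(rect(t,m,z) if m is not None and m.any() else []))
E
```

```text
pivot [[456.61023682  91.89016183]] sq foot [[524.17343241  94.29958767]]
clamp 0
hook 0.6 [591.7 302.4] [591.6 301.8] [23.3 83.4] 1.592
case 0.74 [529.9 190.8] [530.8 191.1] [62.1 95.4] 1.593
buckle 0.49 [528.6 204.7] [528.8 203.9] [32.4 32.8] 1.593
round_peg 0.7 [522.3 300.8] [522.9 300.7] [44.9 46.6] 2.384
square_peg 0.58 [528.1  92.4] [528.2  92.5] [39.7 46.5] 1.593
snorkel 0.73 [783.9  38.7] [779.   24.3] [ 76.6 389.2] 1.272
jar 0.74 [519.7 435.8] [518.8 435.9] [54.7 68.2] 1.592
mug 0
```

All within tolerance.

```bash
python3 -c "
from workcell import ctrl
print(ctrl.close_job())"
```

```text
the job is handed in; nothing more can be done
None
```

The job is handed in at about 38 s of the 112 s. The last camera measurements put the case, buckle, hook and clamp all within tolerance, and the snorkel, jar and mug were left alone, though the mug wasn't detected in that last top-camera check. The hand-in call returned no verdict.

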